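Move the vial carousel from the drip stand to the mixer spindle

TASK

Unhook the vial carousel from the two deep hooks of the drip stand by its blue grip, lifting it clear over the red hook tips without wrenching at them, and put it on the spindle of the white mixer: turn it until its hub drops over the brass drive pin and sits fully home, then let go. Keep it upright and in the gripper until it is down on the spindle, and do not knock or move the other things on the bench.

Things in the scene. Friction and masses are not known exactly. Their poses are not given: they have to be found in the camera images.
- stand: steel drip stand, fixed; place and yaw vary. Origin on the bench below the hook bottoms; z up, +x from the hooks back to its single post (16 mm thick, at x = 95 mm, top z = 241 mm). Two equal hook prongs, 8 mm thick, at y = -46 and +46 mm, run from a crosspiece on the post towards -x at z = 229 mm. Tray and foot: x -77..118, y -70..70 mm, up to 16 mm high
- hooks (a point): midpoint between the two hook bottoms, on their upper side (z = 211 mm); axes as the stand. Each hook is a U open upward, its bottom at x -10..10 mm, then turns up at x = -16 mm to a red tip 39 mm above this point. The carousel's crossbar lies in both; its underside must rise over the tips before it moves off to -x
- carousel_grip (a point): centre of the carousel's blue grip block, 14 (x) x 34 (y) x 32 (z) mm: pinch it across x from above. z up, y along the crossbar. Loose, about 0.37 kg; it hangs in the hooks with x parallel to the stand's x. Crossbar: 8 mm thick, 120 mm long, its axis 12 mm below this point; uprights at y = +-62 mm carry a white plate of radius 68 mm, top 90 mm below, with four vials up to 70 mm below
- carousel_hub (a point): centre of the underside of the carousel's square 44 mm hub, 132 mm below the grip centre: its lowest part; axes as the grip. The hub has a blind square bore 18 mm wide, 36 mm deep, and across it, along y (parallel to the crossbar), a key slot 9 mm wide, 16 mm high, both open below. Either way round fits the drive pin
- mixer: white mixer 130 x 130 mm, fixed; place and yaw vary. Origin on the bench under the spindle axis; z up, black speed knob on its -x face. Top of the housing z = 50 mm, round dark flange (52 mm across) on it to z = 60 mm
- spindle_foot (a point): foot of the mixer's spindle, on its axis and on the flange (z = 60 mm); y along the brass drive pin. Spindle 14 mm thick, tapered from 24 mm to a 6 mm top at 34 mm. Pin 6 mm thick, 40 mm long, upper side 12 mm above this point. Its angle varies; a gearbox holds it (0.3 N m). Home: hub underside on the flange, slot over the pin; else it stands 12 mm high on the pin
- wash_bottle: bystander, loose: tall white wash bottle with red cap and spout, radius 38 mm, 267 mm high. Origin at its underside, as for the others below
- spray_bottle: bystander, loose: teal trigger spray bottle, radius 48 mm, 190 mm high
- tape: bystander, loose: roll of tape, 96 mm across, 25 mm high
- resin_disc: bystander, loose: clear resin disc with an insect, 67 mm across, 24 mm high
- blue_dropper: bystander, loose: dropper bottle with blue cap beside the stand, 33 mm across, 85 mm high
- resin_block: bystander, loose: clear resin block beside the mixer, 34 x 70 x 22 mm
- pen: bystander, loose: marker pen, 135 mm long, 17 mm thick

How it is judged (in metres and radians):
On the way, in this order (a step that is already met when the one before it is completed fails the run):
1. the carousel is off the hooks, in the gripper, with no contact to the stand and at least 40 mm away from where it hung (horizontal distance between carousel_hub and stand above 0.04 m and contact force between carousel and stand below 0.05 N and contact force between the fingers and carousel above 0.5 N), for 0.1 s.
2. the hub is fully home on the spindle, over the drive pin (z of carousel_hub in the frame of spindle_foot between -0.004 and 0.004 m and horizontal distance between carousel_hub and spindle_foot below 0.005 m and angle between the y axis of carousel_hub and the y axis of spindle_foot, either way round below 0.17 rad and angle between carousel_hub's own z axis and vertical below 0.08 rad), for 0.2 s.
At the end, for the whole second after the job is handed in: The carousel stands on the mixer's spindle: hub underside within 4 mm of the flange in height, within 5 mm of the spindle axis, crossbar within 0.17 rad of the drive pin (either way round), upright within 0.08 rad, released and at rest (all of step 2 and linear speed of carousel below 0.02 m/s and contact force between the fingers and carousel below 0.05 N); the robot touches nothing.
It fails at once if a bystander is moved more than 25 mm or a bottle is tipped (distance of any of wash_bottle, spray_bottle, tape, resin_disc, blue_dropper, resin_block, pen from where it was at the start of the episode above 0.025 m or angle between any of wash_bottle, spray_bottle, blue_dropper's own z axis and vertical above 0.5 rad).
It fails at once if the carousel is wrenched against the hooks (more than 30 N) (contact force between carousel and stand above 30 N).
It fails at once if the carousel is tipped more than 0.5 rad (angle between carousel_hub's own z axis and vertical above 0.5 rad).
It fails at once if the carousel is let go of away from the hooks before it is down on the spindle or its pin (horizontal distance between carousel_hub and stand above 0.05 m and contact force between the fingers and carousel below 0.02 N and (z of carousel_hub in the frame of spindle_foot above 0.017 m or horizontal distance between carousel_hub and spindle_foot above 0.012 m)).
It also fails if it takes over 50 s, if anything falls off the work surface, if the arm or the gripper's body presses on something with over 40 N, if the wrist force passes 120 N, or if a joint passes its speed limit or range.

ROBOT

A 6-joint arm with a two-finger parallel gripper is mounted at the origin on a cart in front of the work surface, level with it; the furniture and walls round the work are solid. World frame = base frame: x ahead of the robot, y to its left, z up, the work surface at z = 0. Lengths are in m, angles in degrees, forces in N, time in s.
With the tool pointing down it reaches from about 0.3 to 0.75 m from the base axis. Payload 8.5 kg.
Tool frame: the origin (TCP) lies midway between the tips of the shut fingers; the grasp point (between the pads) lies behind it (grasp_offset is the z of the grasp point in the tool frame, in m); z points along the fingers, y is the direction in which the jaws open and shut (so a half turn about z gives the same grasp; the last joint's range is limited). The gripper opens to 85 mm and grips with 20 to 120 N. Pads are 22 mm wide; open, the fingers measure 114 mm over their backs; the gripper's body (76 mm by 85 mm) begins 54 mm behind the grasp point. The pads swing forward as they close: fully open they stand 13 mm farther back than shut.
Start: joints at [-77.137, 21.807, 74.336, -0, 83.858, -12.336], TCP at [0.234, -0.498, 0.231] pointing down, gripper open.
Joint ranges: [-178.18, 178.18], [-50.72, 133.34], [12.68, 142.11], [-81.47, 261.47], [9.98, 163.14], [-165.26, 165.26]. Speed limits (degrees/s): [136.94, 136.94, 180, 180, 180, 180].

INTERFACE

Orientations are given as a 3x3 rotation matrix whose columns are the frame's x, y, z axes.
In Python, from rig import * gives the robot as it stands.
- The arm moves only by the shell command python3 -m pendant 'ROWS' [FORCE]. ROWS is JSON, one flat list of numbers, 7 for each row, row after row: the finger opening in mm, from 0 to 85.4, then the shift along the tool's x, y, z in units of 50 mm (1.0 is 50 mm), then the turn, a rotation vector about the tool's x, y, z in units of 8 degrees (1.0 is 8 degrees). In form: [hand, dx, dy, dz, wx, wy, wz, hand, dx, dy, dz, wx, wy, wz, ...]. A call has 1 to 12 rows; each row shifts and turns the commanded pose from where the row before left it, along the tool's axes as they then stand; what a row does not reach is not made up. A row lasts 1/10 s, in which the tool goes at most 50 mm and 8.59 degrees, less where a joint would pass 70% of its speed; a pose out of reach is approached as far as the arm can. A call is refused whole if a number of a shift passes 1 or a number of a turn 1, either way. A call with a gripper value outside its range is refused whole. The fingers move at their own pace and stop on an object; FORCE is the grip in N (left out, the last holds). Time passes only in rows, so rows that do not move let the fingers close. It gives the time, the measured TCP pose, the force and the opening at its end, in the units of the state.
- observe(): the state, without advancing time (a new reading comes with each control period).
- get_image(name): name is "scene" or "top" or "wrist"; returns a dict with "frame" (420x560x3 uint8, red, green, blue), "depth" (420x560 float32, m along the optical axis (not along the pixel's ray), 0 where there is no reading), "K" (3x3 intrinsics, pixels), "k1" (the pictures are not rectified: a ray, as slopes to the right and down, at radius r is drawn at 1 + k1 r^2 times it, then the intrinsics apply), "rvec" (rotation vector, rad) and "tvec" (3), from world to camera coordinates, as OpenCV has them. Camera axes: x right, y down, z forward; pixel columns grow to the right and rows downward; lengths in m; the calibration is good to about 2 mm. A picture is of the moment at which its call begins.
- close_job(): hands the job in, once; it reports no verdict.
The state is a dict: "time_s": time; "q": joint angles; "qvel": joint speeds; "joint_efforts": joint torques, N m; "position": TCP position; "tool_rot": TCP orientation; "ft_force": force on the tool from outside, world axes, zero at the start; "wrist_torque": the same for the moment, N m; "grip_width": finger opening in m.
Only numpy, scipy, OpenCV 4.12 (cv2) and the standard library are available. Lean on these libraries where they do the work, as an engineer would, in place of code of your own. Each camera call takes 0.05 s, during which the arm holds its last target.

## Working session

There is one attempt and no reset: what is moved stays moved. The work goes in short steps, Python scripts to look and compute and a shell command to move; the robot and the scene stay as the last step left them, time stands still between calls to the robot, and variables do not carry over. Pictures are saved under pics/ and viewed, and the job is handed in when it is done.

```bash
ls; mkdir -p pics; python3 - <<'E'
from rig import *
import cv2,numpy as np
s=observe();print({k:np.round(v,3).tolist() for k,v in s.items()})
for n in ["scene","top","wrist"]:
    d=get_image(n);cv2.imwrite(f"pics/{n}0.png",d["frame"][:,:,::-1]);np.savez(f"{n}0.npz",**d)
    print(n,d["K"],d["k1"],d["rvec"],d["tvec"])
E
```

```text
pics
{'time_s': 0.0, 'q': [-77.138, 21.84, 74.387, -0.0, 83.858, -12.336], 'qvel': [0.029, 0.082, 0.026, -0.089, 0.011, 0.044], 'joint_efforts': [-0.0, -44.846, -23.128, -0.0, 0.005, -0.0], 'position': [0.234, -0.497, 0.231], 'tool_rot': [[0.905, 0.426, -0.0], [0.426, -0.905, 0.001], [0.0, -0.001, -1.0]], 'ft_force': [0.517, -0.435, 0.149], 'wrist_torque': [-0.01, 0.005, -0.011], 'grip_width': 0.085}
scene [[461.80703138   0.         279.61303208]
 [  0.         461.80703138 209.9723257 ]
 [  0.           0.           1.        ]] 0.027496983048823316 [ 1.92773193 -0.68398395  0.42141813] [-0.46980437  0.27239896  1.3169614 ]
top [[500.42746006   0.         280.89334469]
 [  0.         500.42746006 207.52177421]
 [  0.           0.           1.        ]] -0.03749641015157538 [ 2.10674984 -2.15359807  0.24111746] [-0.03574318  0.61975957  2.11036187]
wrist [[289.67520163   0.         277.15911296]
 [  0.         289.67520163 212.58864138]
 [  0.           0.           1.        ]] -0.030242204815890437 [-2.45009933  1.55442344  0.21866552] [-0.54907624 -0.03509677  0.3783329 ]
```

View pics/scene0.png

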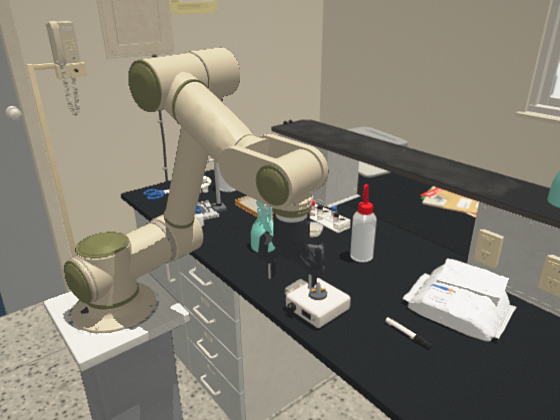

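View pics/top0.png

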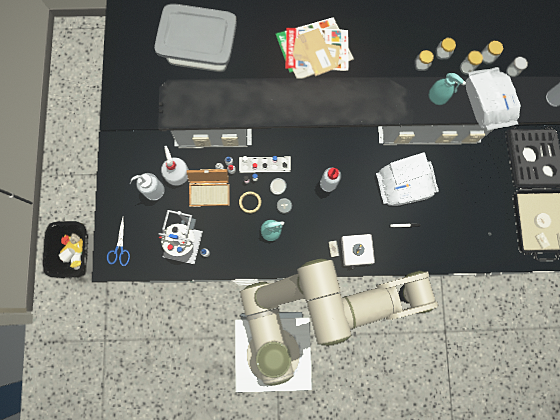

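View pics/wrist0.png

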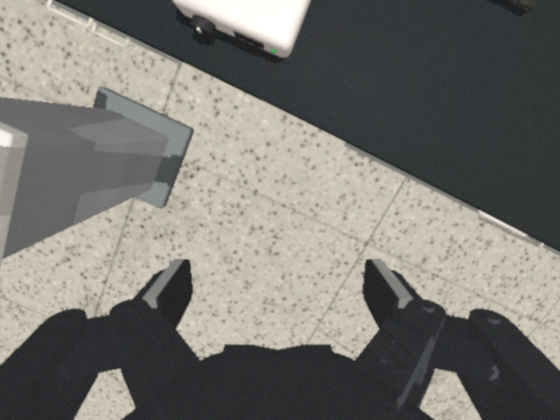

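Scene shows the mixer at about (318,298) and the wash bottle; in the top view the stand with carousel is at (180,235) and the mixer at (358,248). I'll zoom in on both.

```bash
cat > h.py <<'E'
import numpy as np,cv2
from scipy.spatial.transform import Rotation as Ro
def cam(d):
    R=cv2.Rodrigues(np.array(d["rvec"],float))[0];t=np.array(d["tvec"],float).ravel();return R,t
def slopes(d,uv):
    K=d["K"];uv=np.atleast_2d(uv).astype(float);k=float(d["k1"])
    p=np.c_[(uv[:,0]-K[0,2])/K[0,0],(uv[:,1]-K[1,2])/K[1,1]]
    s=p.copy()
    for _ in range(20): s=p/(1+k*(s**2).sum(1,keepdims=True))
    return s
def pts(d,uv,z=None):
    """world pts from depth array z (same len)"""
    R,t=cam(d);s=slopes(d,uv)
    return (np.c_[s,np.ones(len(s))]*np.ravel(z)[:,None]-t)@R
def atz(d,uv,h):
    R,t=cam(d);s=slopes(d,uv);r=np.c_[s,np.ones(len(s))]@R;C=-R.T@t
    return C+r*((h-C[2])/r[:,2])[:,None]
def cloud(d):
    D=d["depth"];H,W=D.shape;v,u=np.mgrid[:H,:W]
    P=pts(d,np.c_[u.ravel(),v.ravel()],D.ravel()).reshape(H,W,3);P[D<=0]=np.nan;return P
def proj(d,P):
    R,t=cam(d);c=np.atleast_2d(P)@R.T+t;s=c[:,:2]/c[:,2:];r=(s**2).sum(1,keepdims=True)
    s=s*(1+float(d["k1"])*r);K=d["K"];return np.c_[s[:,0]*K[0,0]+K[0,2],s[:,1]*K[1,1]+K[1,2]]
def load(n): return dict(np.load(n+".npz"))
def crop(d,u0,u1,v0,v1,f,name):
    c=d["frame"][v0:v1,u0:u1,::-1];cv2.imwrite(name,cv2.resize(c,None,fx=f,fy=f,interpolation=cv2.INTER_CUBIC))
E
python3 - <<'E'
from h import *
d=load("top0")
crop(d,100,240,190,290,5,"pics/t_stand.png");crop(d,310,430,200,280,6,"pics/t_mixer.png")
P=cloud(d)
for uv in [(358,248),(272,225),(178,235),(330,240),(400,225),(330,178),(500,240)]: print(uv,P[uv[1],uv[0]])
E
```

```text
(358, 248) [ 0.43328679 -0.37299795  0.07890335]
(272, 225) [ 0.52390065 -0.00775643  0.17713591]
(178, 235) [0.49567412 0.37956371 0.14223956]
(330, 240) [ 0.48033372 -0.26476655  0.00126552]
(400, 225) [ 0.538585   -0.57785951  0.01608804]
(330, 178) [ 0.71809723 -0.25399168  0.17410823]
(500, 240) [ 0.46375163 -1.03435177 -0.00380951]
```

View pics/t_stand.png

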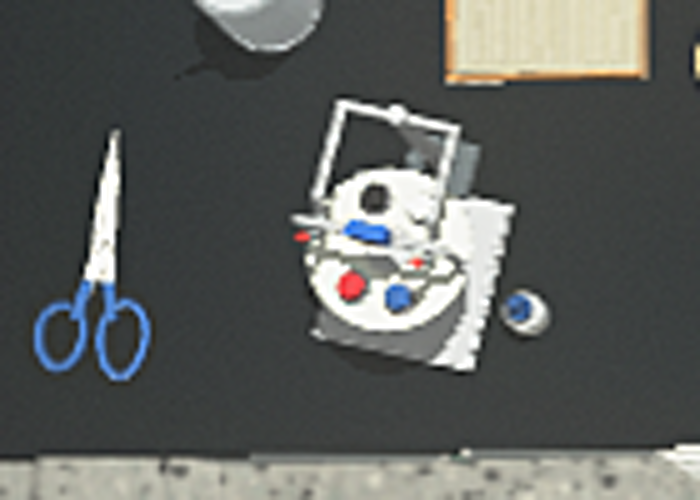

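View pics/t_mixer.png

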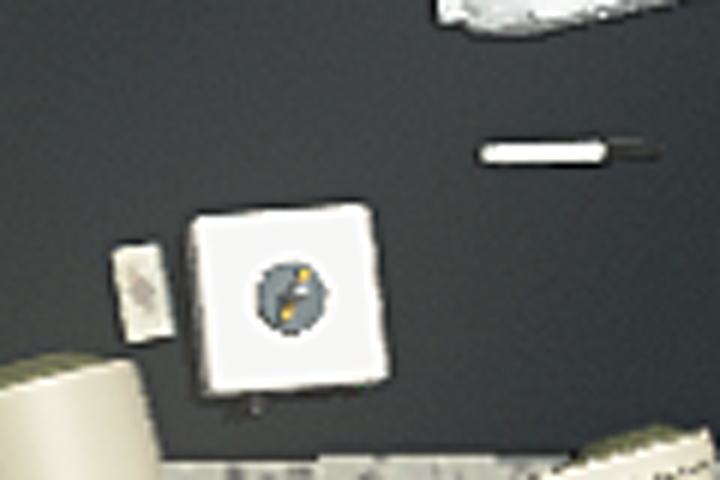

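The top crops show: stand post at about (398,112) in the crop, blue grip at (367,233), red tips at (302,237)/(418,263), and the pin on the mixer running from (288,313) to (305,272). Next I'll work out poses for wrist views of the mixer and the stand.

```bash
cat >> h.py <<'E'
def toolcam(d,s):
    R,t=cam(d);C=-R.T@t;Rt=np.array(s["tool_rot"]);p=np.array(s["position"])
    return Rt.T@(C-p), Rt.T@R.T
def delta(s,target,Rt2=None,n=None):
    """rows needed from commanded/measured pose: translation done in tool axes w/ simple split: turn and shift together approx; prints total"""
    Rt=np.array(s["tool_rot"]);v=Rt.T@(np.array(target)-np.array(s["position"]))
    print("shift units",np.round(v/0.05,3),"norm",np.linalg.norm(v)/0.05)
    if Rt2 is not None: print("turn units",np.round(np.degrees(Ro.from_matrix(Rt.T@Rt2).as_rotvec())/8,3))
E
python3 - <<'E'
from h import *
from rig import observe
d=load("top0")
def c2p(x,y,u0,v0,f): return (np.array([x,y])+.5)/f-.5+[u0,v0]
print("grip",atz(d,c2p(367,233,100,190,5),.243))
print("post",atz(d,c2p(398,112,100,190,5),.241))
print("tips",atz(d,c2p(302,237,100,190,5),.250),atz(d,c2p(418,263,100,190,5),.25))
m=lambda x,y,z:atz(d,c2p(x,y,310,200,6),z)
print("mix",m(291,297,.06));a,b=m(288,313,.07),m(305,272,.07);print("pin",a,b)
print("corners",[m(*q,.05).round(3) for q in [(192,217),(370,205),(387,378),(208,392)]])
w=load("wrist0");s=observe()
C,Rc=toolcam(w,s);print(C,Rc.round(3))
E
```

```text
grip [[0.47648596 0.38116176 0.243     ]]
post [[0.57281637 0.35872364 0.241     ]]
tips [[0.47333187 0.43034755 0.25      ]] [[0.45113029 0.33987679 0.25      ]]
mix [[ 0.43075249 -0.37659213  0.06      ]]
pin [[ 0.41826888 -0.37198163  0.07      ]] [[ 0.4473093  -0.38576963  0.07      ]]
corners [array([[ 0.491, -0.31 ,  0.05 ]]), array([[ 0.497, -0.44 ,  0.05 ]]), array([[ 0.372, -0.445,  0.05 ]]), array([[ 0.365, -0.315,  0.05 ]])]
[ 6.93609581e-02 -6.38424896e-05 -1.41511183e-01] [[-0.    -0.962 -0.273]
 [ 1.     0.    -0.001]
 [ 0.001 -0.273  0.962]]
```

```bash
cat >> h.py <<'E'
def plan(s,target,heading,n,hand=None,):
    """print n equal rows to go to target with tool down, tool x at heading deg"""
    a=np.radians(heading);Rt2=np.array([[np.cos(a),np.sin(a),0],[np.sin(a),-np.cos(a),0],[0,0,-1.]])
    R=np.array(s["tool_rot"]);p=np.array(s["position"],float);tgt=np.array(target,float)
    full=Ro.from_matrix(R.T@Rt2).as_rotvec();out=[]
    # simulate with rounding to .01 with error feedback
    for i in range(n):
        goal=p+(tgt-p)/(n-i);sh=np.round(R.T@(goal-p)/.05,2)
        rv=Ro.from_matrix(R.T@Rt2).as_rotvec()/(n-i);w=np.round(np.degrees(rv)/8,2)
        p=p+R@sh*.05;R=R@Ro.from_rotvec(np.radians(w*8)).as_matrix()
        out.append([*sh,*w])
    for o in out: print(o, "n=%.2f"%np.linalg.norm(o[:3]))
    print("end",p.round(4))
E
python3 - <<'E'
import rig;print([x for x in dir(rig) if x[0]!='_'],getattr(rig,'grasp_offset',None))
from h import *
s=rig.observe()
plan(s,[.431,-.377,.24],-25.4,8)
E
```

```text
['MotionError', 'close_job', 'get_image', 'grasp_offset', 'observe'] -0.0187
[np.float64(0.57), np.float64(-0.06), np.float64(-0.02), np.float64(-0.0), np.float64(0.0), np.float64(0.79)] n=0.57
[np.float64(0.56), np.float64(-0.13), np.float64(-0.02), np.float64(-0.0), np.float64(0.0), np.float64(0.79)] n=0.58
[np.float64(0.55), np.float64(-0.19), np.float64(-0.02), np.float64(-0.0), np.float64(0.0), np.float64(0.79)] n=0.58
[np.float64(0.52), np.float64(-0.25), np.float64(-0.02), np.float64(-0.0), np.float64(0.0), np.float64(0.79)] n=0.58
[np.float64(0.49), np.float64(-0.3), np.float64(-0.03), np.float64(-0.0), np.float64(0.0), np.float64(0.79)] n=0.58
[np.float64(0.46), np.float64(-0.35), np.float64(-0.02), np.float64(-0.0), np.float64(0.0), np.float64(0.79)] n=0.58
[np.float64(0.42), np.float64(-0.4), np.float64(-0.03), np.float64(-0.0), np.float64(0.0), np.float64(0.79)] n=0.58
[np.float64(0.36), np.float64(-0.45), np.float64(-0.02), np.float64(-0.01), np.float64(0.0), np.float64(0.79)] n=0.58
end [ 0.4309 -0.3768  0.2399]
```

```bash
python3 -m pendant '[85,0.57,-0.06,-0.02,0,0,0.79, 85,0.56,-0.13,-0.02,0,0,0.79, 85,0.55,-0.19,-0.02,0,0,0.79, 85,0.52,-0.25,-0.02,0,0,0.79, 85,0.49,-0.3,-0.03,0,0,0.79, 85,0.46,-0.35,-0.02,0,0,0.79, 85,0.42,-0.4,-0.03,0,0,0.79, 85,0.36,-0.45,-0.02,0,0,0.79, 85,0,0,0,0,0,0, 85,0,0,0,0,0,0]'
python3 - <<'E'
from rig import *
from h import *
s=observe();print(np.round(s["position"],4),np.round(s["tool_rot"],3).tolist())
d=get_image("wrist");np.savez("w1.npz",**d);cv2.imwrite("pics/w1.png",d["frame"][:,:,::-1])
d=get_image("top");np.savez("top1.npz",**d);crop(d,310,430,200,280,6,"pics/t1.png")
d=get_image("scene");np.savez("sc1.npz",**d);cv2.imwrite("pics/sc1.png",d["frame"][:,:,::-1])
E
```

```text
time_s: 1.15
position: [0.4309, -0.3768, 0.24]
tool_rot: [[0.905, -0.426, -0.001], [-0.426, -0.905, 0.0], [-0.001, -0.0, -1.0]]
ft_force: [-0.3, 0.8, -0.5]
grip_width: 0.0846
[ 0.4309 -0.3768  0.24  ] [[0.905, -0.426, -0.001], [-0.426, -0.905, 0.0], [-0.001, -0.0, -1.0]]
```

View pics/w1.png

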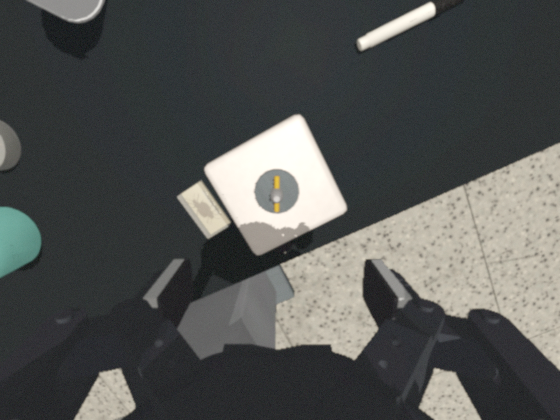

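View pics/sc1.png

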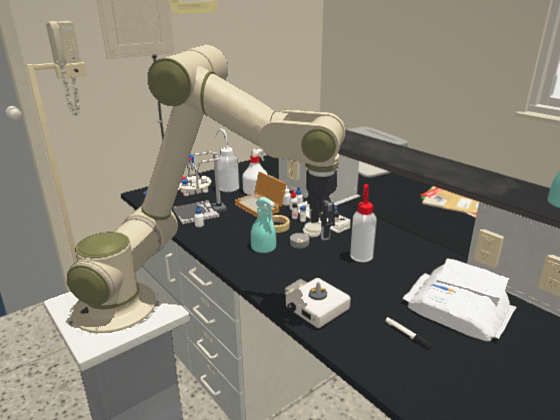

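The wrist view has the flange at about (277,190), with the brass pin nearly vertical from (277,178) to (277,211). Measuring.

```bash
python3 - <<'E'
from h import *
for n in ["w1","top1","top0"]:
    d=load(n);f=d["frame"].astype(int)
    hsv=cv2.cvtColor(d["frame"],cv2.COLOR_RGB2HSV)
    c=proj(d,[[.431,-.377,.06]])[0];H,W=f.shape[:2];v,u=np.mgrid[:H,:W]
    rad=60 if n=="w1" else 25
    near=np.hypot(u-c[0],v-c[1])<rad
    br=near&(hsv[...,1]>130)&(hsv[...,0]>12)&(hsv[...,0]<35)&(hsv[...,2]>80)
    P=atz(d,np.c_[u[br],v[br]],.069)[:,:2]
    m=P.mean(0);ev=np.linalg.eigh(np.cov((P-m).T))[1][:,1]
    t=(P-m)@ev
    print(n,"brass n",br.sum(),"mid",(m+ev*(t.max()+t.min())/2).round(4),"mean",m.round(4),"len",np.ptp(t).round(4),"ang",np.degrees(np.arctan2(ev[1],ev[0])).round(2))
    white=near&(hsv[...,2]>150)&(hsv[...,1]<70)
    hole=near&(np.hypot(u-c[0],v-c[1])<rad*.6)&(f.max(2)<150)|br
    hole=hole.astype(np.uint8)
    hole=cv2.morphologyEx(hole,cv2.MORPH_CLOSE,np.ones((7,7)) if n=="w1" else np.ones((3,3)))
    k,l,st,ce=cv2.connectedComponentsWithStats(hole);i=1+np.argmax(st[1:,4])
    cn=max(cv2.findContours((l==i).astype(np.uint8),cv2.RETR_EXTERNAL,cv2.CHAIN_APPROX_NONE)[0],key=len)[:,0]
    Q=atz(d,cn,.0595)[:,:2].astype(np.float32)
    (e,ax,an)=cv2.fitEllipse(Q*1000);print("  flange",np.round(e,1),np.round(ax,1),st[i])
P=cloud(load("w1"));d=load("w1")
for r in range(160,225,6): print(r,P[r,277].round(4),P[r,262].round(4))
E
```

```text
w1 brass n 93 mid [ 0.4332 -0.3761] mean [ 0.4353 -0.3771] len 0.0394 ang 154.83
  flange [ 434.1 -376.5] [47.1 48.1] [ 255  170   43   42 1351]<stdin>:10: RuntimeWarning: Mean of empty slice.
  ret = um.true_divide(
  avg = a.mean(axis, **keepdims_kw)
<stdin>:10: RuntimeWarning: Degrees of freedom <= 0 for slice
  c *= np.true_divide(1, fact)
  c *= np.true_divide(1, fact)
Traceback (most recent call last):
ValueError: zero-size array to reduction operation maximum which has no identity
```

```bash
python3 - <<'E'
from rig import *
from h import *
plan(observe(),[.476,.381,.36],76.6,20)
E
```

```text
[np.float64(-0.28), np.float64(-0.71), np.float64(-0.12), np.float64(-0.0), np.float64(0.0), np.float64(-0.64)] n=0.77
[np.float64(-0.22), np.float64(-0.73), np.float64(-0.12), np.float64(-0.0), np.float64(0.0), np.float64(-0.64)] n=0.77
[np.float64(-0.15), np.float64(-0.74), np.float64(-0.12), np.float64(-0.0), np.float64(0.0), np.float64(-0.64)] n=0.76
[np.float64(-0.09), np.float64(-0.75), np.float64(-0.12), np.float64(-0.0), np.float64(0.0), np.float64(-0.64)] n=0.76
[np.float64(-0.02), np.float64(-0.76), np.float64(-0.12), np.float64(-0.0), np.float64(0.0), np.float64(-0.64)] n=0.77
[np.float64(0.05), np.float64(-0.76), np.float64(-0.12), np.float64(-0.0), np.float64(0.0), np.float64(-0.64)] n=0.77
[np.float64(0.12), np.float64(-0.75), np.float64(-0.12), np.float64(-0.0), np.float64(0.0), np.float64(-0.64)] n=0.77
[np.float64(0.18), np.float64(-0.74), np.float64(-0.12), np.float64(-0.0), np.float64(0.0), np.float64(-0.64)] n=0.77
[np.float64(0.25), np.float64(-0.72), np.float64(-0.12), np.float64(-0.0), np.float64(0.0), np.float64(-0.64)] n=0.77
[np.float64(0.31), np.float64(-0.
[... 595 characters left out ...]
np.float64(-0.12), np.float64(-0.0), np.float64(0.0), np.float64(-0.63)] n=0.77
[np.float64(0.62), np.float64(-0.44), np.float64(-0.12), np.float64(-0.0), np.float64(-0.0), np.float64(-0.64)] n=0.77
[np.float64(0.66), np.float64(-0.38), np.float64(-0.12), np.float64(-0.0), np.float64(-0.0), np.float64(-0.63)] n=0.77
[np.float64(0.69), np.float64(-0.33), np.float64(-0.12), np.float64(-0.0), np.float64(-0.0), np.float64(-0.64)] n=0.77
[np.float64(0.71), np.float64(-0.26), np.float64(-0.12), np.float64(-0.0), np.float64(-0.0), np.float64(-0.63)] n=0.77
[np.float64(0.74), np.float64(-0.2), np.float64(-0.11), np.float64(-0.0), np.float64(-0.0), np.float64(-0.64)] n=0.77
end [0.4761 0.3812 0.3598]
```

```bash
python3 -m pendant '[85,-0.28,-0.71,-0.12,0,0,-0.64, 85,-0.22,-0.73,-0.12,0,0,-0.64, 85,-0.15,-0.74,-0.12,0,0,-0.64, 85,-0.09,-0.75,-0.12,0,0,-0.64, 85,-0.02,-0.76,-0.12,0,0,-0.64, 85,0.05,-0.76,-0.12,0,0,-0.64, 85,0.12,-0.75,-0.12,0,0,-0.64, 85,0.18,-0.74,-0.12,0,0,-0.64, 85,0.25,-0.72,-0.12,0,0,-0.64, 85,0.31,-0.69,-0.12,0,0,-0.64]' && python3 -m pendant '[85,0.37,-0.66,-0.12,0,0,-0.63, 85,0.43,-0.63,-0.12,0,0,-0.64, 85,0.48,-0.59,-0.12,0,0,-0.63, 85,0.53,-0.54,-0.12,0,0,-0.64, 85,0.58,-0.49,-0.12,0,0,-0.63, 85,0.62,-0.44,-0.12,0,0,-0.64, 85,0.66,-0.38,-0.12,0,0,-0.63, 85,0.69,-0.33,-0.12,0,0,-0.64, 85,0.71,-0.26,-0.12,0,0,-0.63, 85,0.74,-0.2,-0.11,0,0,-0.64, 85,0,0,0,0,0,0, 85,0,0,0,0,0,0]'
python3 - <<'E'
from rig import *
from h import *
s=observe();print(np.round(s["position"],4),np.round(s["tool_rot"],3).tolist(),np.round(s["ft_force"],2))
d=get_image("wrist");np.savez("w2.npz",**d);cv2.imwrite("pics/w2.png",d["frame"][:,:,::-1])
E
```

```text
time_s: 2.3
position: [0.4537, 0.0029, 0.3007]
tool_rot: [[0.899, 0.438, 0.0], [0.438, -0.899, -0.0], [0.0, 0.0, -1.0]]
ft_force: [0.8, -0.9, -0.1]
grip_width: 0.0853
time_s: 3.5
position: [0.477, 0.3814, 0.3593]
tool_rot: [[0.231, 0.973, -0.001], [0.973, -0.231, -0.001], [-0.001, -0.0, -1.0]]
ft_force: [-0.1, 0.1, 0.5]
grip_width: 0.0845
[0.477  0.3814 0.3593] [[0.231, 0.973, -0.001], [0.973, -0.231, -0.001], [-0.001, -0.0, -1.0]] [-0.07  0.07  0.45]
```

View pics/w2.png

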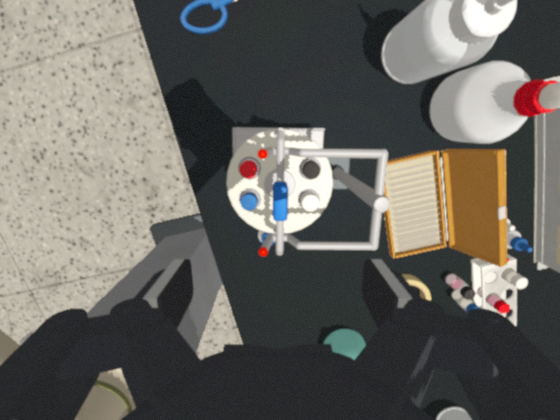

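The blue grip is at (280,201), and the crossbar runs nearly vertical from (281,130) to (280,254). The red tips are at (263,154) and (263,252), on the robot side.

```bash
python3 - <<'E'
from h import *
from rig import observe
d=load("w2");f=d["frame"];crop(d,215,345,115,270,4,"pics/w2c.png")
hsv=cv2.cvtColor(f,cv2.COLOR_RGB2HSV)
H,W=f.shape[:2];v,u=np.mgrid[:H,:W]
m=((abs(u-280)<14)&(v>175)&(v<228)&(hsv[...,0]>95)&(hsv[...,0]<125)&(hsv[...,1]>130)&(hsv[...,2]>60)).astype(np.uint8)
k,l,st,ce=cv2.connectedComponentsWithStats(m);i=1+np.argmax(st[1:,4]);print(st[i],ce[i])
P=cloud(d);Q=P[l==i];print(np.nanpercentile(Q[:,2],[5,25,50,75,95]).round(4))
top=(l==i)&(P[...,2]>.236)
T=P[top];a=np.radians(-13.4);ux=np.array([np.cos(a),np.sin(a)]);uy=np.array([-np.sin(a),np.cos(a)])
print("top n",top.sum(),"mean",T.mean(0).round(4))
X=T[:,:2]@ux;Y=T[:,:2]@uy
for n,z in [("x",X),("y",Y)]: print(n,z.min().round(4),z.max().round(4),np.ptp(z).round(4))
# atz on whole blob, top face z=.243
c=cv2.minAreaRect(atz(d,np.c_[u[top],v[top]],.243)[:,:2].astype(np.float32)*1000);print(c)
C=[]
for n,box in {"redA":(250,275,145,163),"redB":(250,275,243,262)}.items():
    r=(u>box[0])&(u<box[1])&(v>box[2])&(v<box[3])&((hsv[...,0]<8)|(hsv[...,0]>172))&(hsv[...,1]>150)
    q=np.c_[u[r],v[r]].mean(0);w=atz(d,q,.248)[0];C.append(w);print(n,q,w.round(4),np.nanmedian(P[r],0).round(4))
e=C[0]-C[1];print("tips yaw",np.degrees(np.arctan2(-e[0],e[1])),np.linalg.norm(e),((C[0]+C[1])/2).round(4))
# bar edges
g=f.astype(int).max(2)
for r in [140,150,170,232,243]: print(r,g[r,268:294])
s=observe();print(np.degrees(np.arctan2(s["tool_rot"][1][0],s["tool_rot"][0][0])))
E
```

```text
[273 182  14  38 475] [279.84210526 201.02526316]
[0.2357 0.2407 0.2413 0.2418 0.2426]
top n 448 mean [0.4807 0.3866 0.2412]
x 0.3716 0.3839 0.0122
y 0.4707 0.5031 0.0324
((480.46435546875, 386.8669738769531), (32.05603790283203, 12.054936408996582), 76.62883758544922)
redA [261.91176471 153.61764706] [0.4758 0.4335 0.248 ] [0.4762 0.4335 0.2475]
redB [262.58227848 251.67088608] [0.4541 0.3451 0.248 ] [0.4536 0.3443 0.2463]
tips yaw -13.796155229282235 0.09102280293047572 [0.465  0.3893 0.248 ]
140 [162 160 162 163 162 164 164 163 159 167 188 204 216 219 213 201 189 190
 196 203 203 189 175 181 193 199]
150 [143 142 143 147 156 182 203 196 169 174 195 214 228 231 220 206 204 214
 220 212 188 155 139 137 140 138]
170 [161 161 158 153 144 140 136 131 130 127 128 131 127 128 127 135 161 188
 213 238 255 255 255 255 255 255]
232 [205 215 222 231 235 223 194 179 173 190 206 218 224 216 206 211 227 241
 242 238 230 222 211 197 174 146]
243 [130 141 145 158 157 135 103 108 155 190 209 219 222 212 188 145  82  54
  55  56  66  90 110 130 138 142]
76.5604440448572
```

View pics/w2c.png

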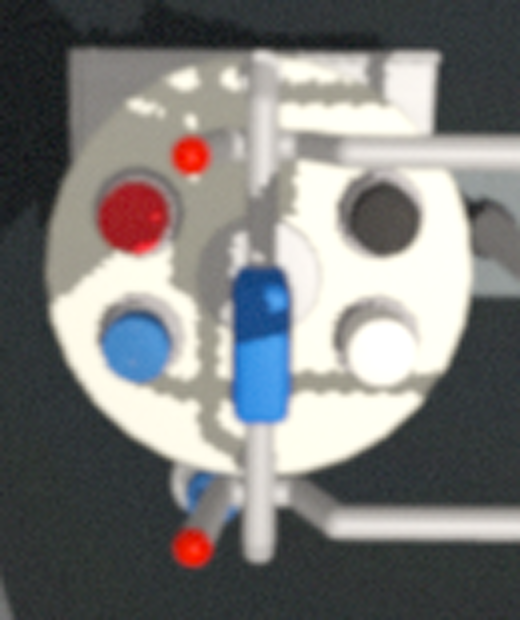

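```bash
python3 - <<'E'
from rig import *
from h import *
plan(observe(),[.4806,.3867,.209],76.2,6)
E
```

```text
[np.float64(0.02), np.float64(0.01), np.float64(0.5), np.float64(-0.0), np.float64(0.0), np.float64(0.01)] n=0.50
[np.float64(0.02), np.float64(0.01), np.float64(0.5), np.float64(-0.0), np.float64(0.0), np.float64(0.01)] n=0.50
[np.float64(0.02), np.float64(0.01), np.float64(0.5), np.float64(-0.0), np.float64(0.0), np.float64(0.01)] n=0.50
[np.float64(0.02), np.float64(0.0), np.float64(0.5), np.float64(-0.0), np.float64(0.0), np.float64(0.01)] n=0.50
[np.float64(0.03), np.float64(0.01), np.float64(0.51), np.float64(-0.0), np.float64(0.0), np.float64(0.0)] n=0.51
[np.float64(0.02), np.float64(0.0), np.float64(0.5), np.float64(-0.0), np.float64(0.0), np.float64(0.01)] n=0.50
end [0.4805 0.3866 0.2091]
```

```bash
python3 -m pendant '[85,0.03,0.02,0.5,0,0,0.01, 85,0.03,0.02,0.5,0,0,0.01, 85,0.03,0,0.5,0,0,0.01, 85,0.03,0,0.5,0,0,0.01, 85,0.01,0,0.51,0,0,0.01, 85,0,0,0.5,0,0,0, 45,0,0,0,0,0,0]'
python3 - <<'E'
from rig import *
from h import *
s=observe();print(np.round(s["position"],4),s["grip_width"],np.round(s["tool_rot"],3).tolist(),np.round(s["ft_force"],2))
d=get_image("wrist");np.savez("w3.npz",**d);cv2.imwrite("pics/w3.png",d["frame"][:,:,::-1])
E
```

```text
time_s: 4.25
position: [0.4794, 0.3854, 0.2065]
tool_rot: [[0.24, 0.971, -0.006], [0.971, -0.24, -0.003], [-0.004, -0.005, -1.0]]
ft_force: [0.4, -0.5, -0.2]
grip_width: 0.0727
[0.4794 0.3854 0.2065] 0.07271598727399842 [[0.24, 0.971, -0.006], [0.971, -0.24, -0.003], [-0.004, -0.005, -1.0]] [ 0.43 -0.48 -0.2 ]
```

View pics/w3.png

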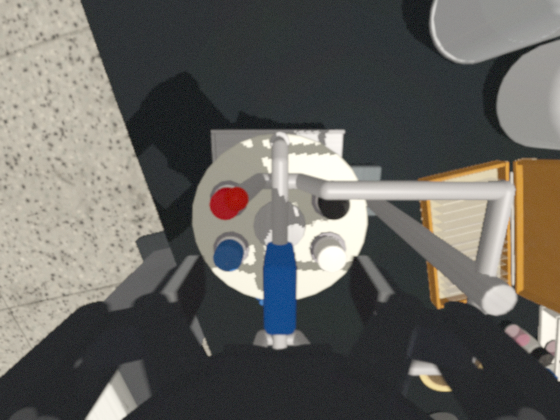

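Grip block at (281,290) is centred between the fingers (inner edges at about u=203 and 357), so I'll close.

```bash
python3 -m pendant '[40,0,0,0,0,0,0, 30,0,0,0,0,0,0, 20,0,0,0,0,0,0, 10,0,0,0,0,0,0, 5,0,0,0,0,0,0, 5,0,0,0,0,0,0, 5,0,0,0,0,0,0, 5,0,0,0,0,0,0]' 50
python3 - <<'E'
from rig import *
from h import *
s=observe();print(np.round(s["position"],4),s["grip_width"],np.round(s["tool_rot"],3).tolist(),np.round(s["ft_force"],2),np.round(s["wrist_torque"],2))
d=get_image("wrist");np.savez("w4.npz",**d);cv2.imwrite("pics/w4.png",d["frame"][:,:,::-1])
E
```

```text
time_s: 5.1
position: [0.4804, 0.3878, 0.2102]
tool_rot: [[0.238, 0.971, 0.002], [0.971, -0.238, 0.001], [0.001, 0.001, -1.0]]
ft_force: [0.0, -0.5, 6.0]
grip_width: 0.0131
[0.4804 0.3878 0.2102] 0.013123707942166581 [[0.238, 0.971, 0.002], [0.971, -0.238, 0.001], [0.001, 0.001, -1.0]] [ 0.   -0.51  6.03] [-0.09  0.13  0.04]
```

View pics/w4.png

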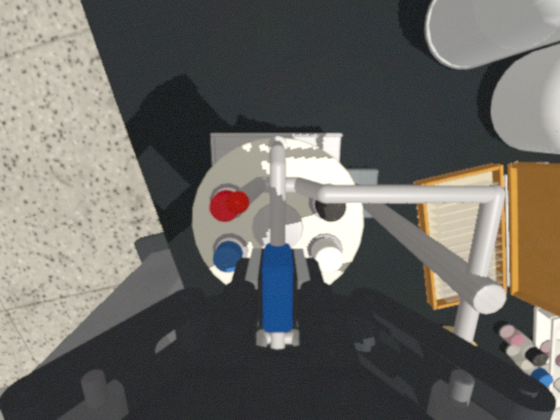

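```bash
python3 -m pendant '[5,0,0,-0.1,0,0,0, 5,0,0,-0.1,0,0,0, 5,0,0,-0.1,0,0,0, 5,0,0,0,0,0,0]' && python3 -m pendant '[5,0,0,-0.2,0,0,0, 5,0,0,-0.2,0,0,0, 5,0,0,-0.2,0,0,0, 5,0,0,-0.2,0,0,0, 5,0,0,-0.2,0,0,0, 5,0,0,0,0,0,0]'
python3 - <<'E'
from rig import *
from h import *
s=observe();print(np.round(s["position"],4),s["grip_width"],np.round(s["tool_rot"],3).tolist(),np.round(s["ft_force"],2),np.round(s["wrist_torque"],2))
d=get_image("wrist");np.savez("w5.npz",**d);cv2.imwrite("pics/w5.png",d["frame"][:,:,::-1])
d=get_image("scene");np.savez("sc5.npz",**d);crop(d,110,310,110,260,4,"pics/sc5.png")
E
```

```text
time_s: 5.55
position: [0.4803, 0.3877, 0.2249]
tool_rot: [[0.238, 0.971, 0.001], [0.971, -0.238, 0.0], [0.001, 0.001, -1.0]]
ft_force: [-0.4, -0.1, -4.4]
grip_width: 0.0134
time_s: 6.15
position: [0.4804, 0.3877, 0.2758]
tool_rot: [[0.238, 0.971, 0.002], [0.971, -0.238, 0.001], [0.001, 0.002, -1.0]]
ft_force: [0.1, 0.5, -3.5]
grip_width: 0.0132
[0.4804 0.3877 0.2758] 0.013176825302734807 [[0.238, 0.971, 0.002], [0.971, -0.238, 0.001], [0.001, 0.002, -1.0]] [ 0.14  0.47 -3.48] [-0.   -0.    0.02]
```

View pics/w5.png

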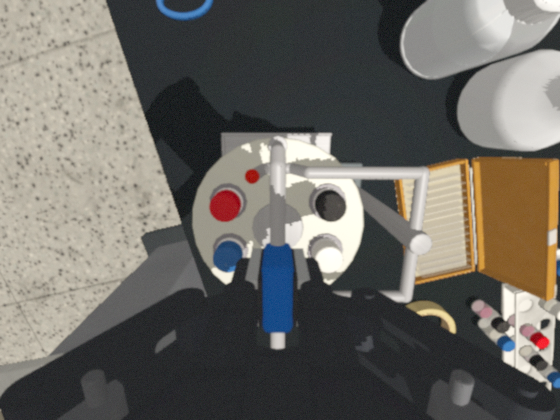

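View pics/sc5.png

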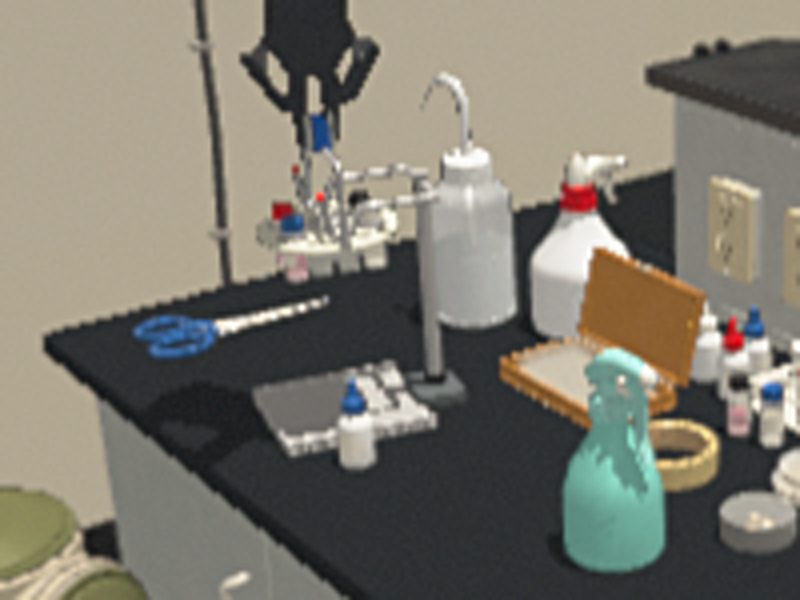

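The carousel hangs straight in the hand. With a 65 mm lift the plate is right under the hook undersides, so I'll lower 13 mm. That leaves about 13 mm both over the tips and under the hooks. Then I'll move out along stand -x (tool -y).

```bash
python3 -m pendant '[5,0,0,0.13,0,0,0, 5,0,0,0.13,0,0,0, 5,0,0,0,0,0,0]' && python3 -m pendant '[5,0,-0.15,0,0,0,0, 5,0,-0.25,0,0,0,0, 5,0,-0.3,0,0,0,0, 5,0,-0.3,0,0,0,0, 5,0,-0.3,0,0,0,0, 5,0,-0.3,0,0,0,0, 5,0,-0.3,0,0,0,0, 5,0,-0.2,0,0,0,0, 5,0,0,0,0,0,0]'
python3 - <<'E'
from rig import *
from h import *
s=observe();print(np.round(s["position"],4),s["grip_width"],np.round(s["tool_rot"],3).tolist(),np.round(s["ft_force"],2),np.round(s["wrist_torque"],2))
d=get_image("wrist");np.savez("w6.npz",**d);cv2.imwrite("pics/w6.png",d["frame"][:,:,::-1])
E
```

```text
time_s: 6.55
position: [0.4797, 0.3873, 0.2595]
tool_rot: [[0.238, 0.971, -0.003], [0.971, -0.238, -0.001], [-0.002, -0.002, -1.0]]
ft_force: [0.7, -0.8, -4.1]
grip_width: 0.0129
time_s: 7.45
position: [0.3769, 0.413, 0.2616]
tool_rot: [[0.237, 0.972, 0.0], [0.972, -0.237, 0.0], [0.0, -0.0, -1.0]]
ft_force: [0.4, -0.9, -4.4]
grip_width: 0.0126
[0.3769 0.413  0.2616] 0.012649026477484816 [[0.237, 0.972, 0.0], [0.972, -0.237, 0.0], [0.0, -0.0, -1.0]] [ 0.45 -0.92 -4.43] [ 0.05 -0.07  0.02]
```

View pics/w6.png

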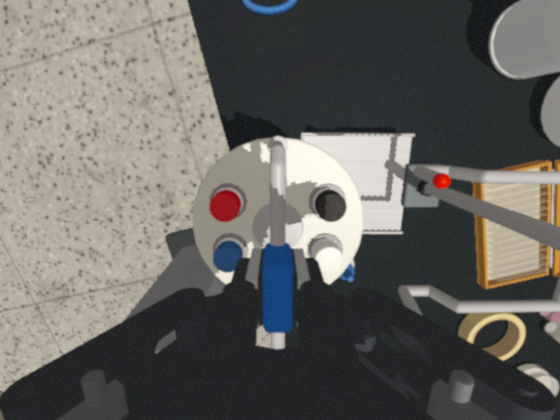

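```bash
python3 - <<'E'
from rig import observe
from h import *
from scipy.optimize import least_squares
s=observe();Rt=np.array(s["tool_rot"]);p=np.array(s["position"])
d=load("w6");P=cloud(d);T=(P-p)@Rt  # tool coords
pl=T[200:240,262:292].reshape(-1,3);print("hub centre region z",np.nanmedian(pl[:,2]))
for (u,v) in [(278,150),(230,170),(320,160),(210,230),(350,215)]: print((u,v),T[v,u].round(4))
zp=np.nanmedian([T[v,u][2] for u,v in [(230,170),(320,160),(210,230)]])
m=(abs(T[...,2]-zp)<.006);m[270:]=False
vs,us=np.where(m);edge=[]
q=T[m];
# outermost by angle from approx centre
c=np.array([0.0,0.0]);a=np.arctan2(q[:,1]-c[1],q[:,0]-c[0]);r=np.hypot(*(q[:,:2]-c).T)
E=[]
for b in np.linspace(-1.9,1.9,60):
    k=abs(a-b)<.033
    if k.sum()>5: E.append(q[k][np.argmax(r[k]),:2])
E=np.array(E);f=least_squares(lambda x:np.hypot(*(E-x[:2]).T)-x[2],[0,0,.068],loss="soft_l1",f_scale=.001);print("plate centre tool",f.x.round(4),len(E))
# grip
hsv=cv2.cvtColor(d["frame"],cv2.COLOR_RGB2HSV);H,W=m.shape;v,u=np.mgrid[:H,:W]
b=(abs(u-278)<25)&(v>235)&(v<340)&(hsv[...,0]>95)&(hsv[...,0]<125)&(hsv[...,1]>130)&(hsv[...,2]>60)
g=T[b];print("grip z pct",np.nanpercentile(g[:,2],[5,50,95]).round(4));g=g[g[:,2]<np.nanpercentile(g[:,2],60)]
print("grip tool min/max",g.min(0).round(4),g.max(0).round(4))
E
```

```text
hub centre region z -0.004369572903089057
(278, 150) [ 0.0606 -0.0007 -0.0016]
(230, 170) [ 0.0412 -0.0362  0.0745]
(320, 160) [0.0485 0.0307 0.0752]
(210, 230) [-0.0064 -0.0543  0.0752]
(350, 215) [0.006  0.0559 0.0754]
plate centre tool [-0.0021 -0.0008  0.0672] 60
grip z pct [-0.032  -0.0306 -0.0123]
grip tool min/max [-0.0179 -0.0076 -0.036 ] [ 0.0142  0.0058 -0.0303]
```

```bash
python3 - <<'E'
from h import *
d=load("w1");crop(d,247,307,160,220,10,"pics/w1c.png");P=cloud(d)
a=np.array([.4335,-.3763])
m=(np.hypot(P[...,0]-a[0],P[...,1]-a[1])<.028)
Q=P[m];fl=Q[(Q[:,2]>.056)&(Q[:,2]<.0635)];print("flange depth bbox",fl[:,:2].min(0).round(4),fl[:,:2].max(0).round(4),((fl[:,:2].min(0)+fl[:,:2].max(0))/2).round(4),len(fl))
sp=Q[Q[:,2]>.08];print("spindle top",len(sp),sp.mean(0).round(4),sp[:,2].max())
c,r=cv2.minEnclosingCircle(fl[:,:2].astype(np.float32)*1000);print(c,r)
# housing outline top z=.05
hsv=cv2.cvtColor(d["frame"],cv2.COLOR_RGB2HSV)
hm=((P[...,2]>.044)&(P[...,2]<.066)&(np.hypot(P[...,0]-a[0],P[...,1]-a[1])<.11))
print(cv2.minAreaRect(P[hm][:,:2].astype(np.float32)*1000))
E
```

```text
flange depth bbox [ 0.4076 -0.4023] [ 0.4589 -0.3516] [ 0.4332 -0.3769] 1279
spindle top 15707 [ 0.4449 -0.3814  0.3279] 0.34337665682115753
(433.3000793457031, -376.68487548828125) 25.816041946411133
((433.92919921875, -376.8048095703125), (127.42196655273438, 127.76384735107422), 3.138885259628296)
```

View pics/w1c.png

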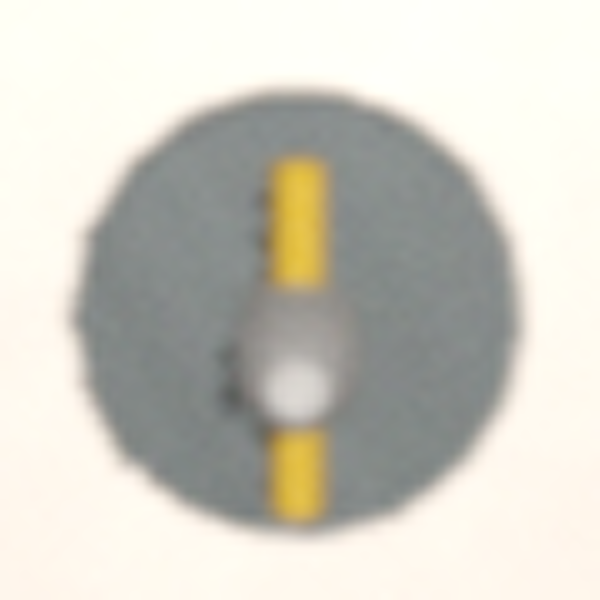

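```bash
python3 -m pendant '[5,0,0,-0.3,0,0,0, 5,0,0,-0.5,0,0,0, 5,0,0,-0.5,0,0,0, 5,0,0,-0.5,0,0,0, 5,0,0,-0.2,0,0,0, 5,0,0,0,0,0,0]' 80
python3 - <<'E'
from rig import *
from h import *
s=observe();print(np.round(s["position"],4),s["grip_width"])
plan(s,[.4347,-.3785,.36],-25.2,22)
E
```

```text
time_s: 8.1
position: [0.3789, 0.4126, 0.362]
tool_rot: [[0.238, 0.971, 0.002], [0.971, -0.238, 0.001], [0.002, 0.002, -1.0]]
ft_force: [-0.1, 0.6, -4.1]
grip_width: 0.0129
[0.3789 0.4126 0.362 ] 0.012923659831261541
[np.float64(-0.69), np.float64(0.22), np.float64(0.0), np.float64(-0.0), np.float64(-0.0), np.float64(0.58)] n=0.72
[np.float64(-0.67), np.float64(0.28), np.float64(0.0), np.float64(-0.0), np.float64(-0.0), np.float64(0.58)] n=0.73
[np.float64(-0.64), np.float64(0.33), np.float64(0.0), np.float64(-0.0), np.float64(-0.0), np.float64(0.58)] n=0.72
[np.float64(-0.61), np.float64(0.38), np.float64(0.0), np.float64(-0.0), np.float64(-0.0), np.float64(0.58)] n=0.72
[np.float64(-0.58), np.float64(0.43), np.float64(0.0), np.float64(-0.0), np.float64(-0.0), np.float64(0.58)] n=0.72
[np.float64(-0.54), np.float64(0.47), np.float64(0.0), np.float64(-0.0), np.float64(-0.0), np.float64(0.58)] n=0.72
[np.float64(-0.5), np.float64(0.52), np.float64(0.0), np.float64(-0.0), np.float64(-0.0), np.float64(0.57)] n=0.72
[np.float64(-0.46), np.float64(0.55), np.float64(0.0), np.float64(-0.0),
[... 993 characters left out ...]
float64(0.72), np.float64(0.0), np.float64(-0.0), np.float64(-0.0), np.float64(0.57)] n=0.72
[np.float64(0.08), np.float64(0.72), np.float64(0.0), np.float64(-0.0), np.float64(-0.0), np.float64(0.58)] n=0.72
[np.float64(0.14), np.float64(0.71), np.float64(0.01), np.float64(-0.0), np.float64(-0.0), np.float64(0.57)] n=0.72
[np.float64(0.19), np.float64(0.7), np.float64(0.0), np.float64(-0.0), np.float64(-0.0), np.float64(0.58)] n=0.73
[np.float64(0.25), np.float64(0.68), np.float64(0.01), np.float64(-0.01), np.float64(-0.01), np.float64(0.57)] n=0.72
[np.float64(0.29), np.float64(0.65), np.float64(0.0), np.float64(-0.0), np.float64(-0.0), np.float64(0.58)] n=0.71
end [ 0.4345 -0.3784  0.3602]
```

```bash
python3 -m pendant '[5,-0.35,0.11,0,0,0,0.29, 5,-0.35,0.11,0,0,0,0.29, 5,-0.67,0.28,0,0,0,0.58, 5,-0.64,0.33,0,0,0,0.58, 5,-0.61,0.38,0,0,0,0.58, 5,-0.58,0.43,0,0,0,0.58, 5,-0.54,0.47,0,0,0,0.58, 5,-0.5,0.52,0,0,0,0.57, 5,-0.46,0.55,0,0,0,0.58, 5,-0.42,0.59,0,0,0,0.57, 5,-0.37,0.62,0,0,0,0.58, 5,-0.32,0.65,0,0,0,0.57]' && python3 -m pendant '[5,-0.26,0.67,0,0,0,0.58, 5,-0.21,0.69,0,0,0,0.57, 5,-0.15,0.7,0,0,0,0.58, 5,-0.09,0.71,0,0,0,0.57, 5,-0.04,0.72,0,0,0,0.58, 5,0.02,0.72,0,0,0,0.57, 5,0.08,0.72,0,0,0,0.58, 5,0.14,0.71,0.01,0,0,0.57, 5,0.19,0.7,0,0,0,0.58, 5,0.25,0.68,0.01,0,0,0.57, 5,0.15,0.33,0,0,0,0.29, 5,0.15,0.33,0,0,0,0.29]' && python3 -m pendant '[5,0,0,0.3,0,0,0, 5,0,0,0.5,0,0,0, 5,0,0,0.5,0,0,0, 5,0,0,0.3,0,0,0, 5,0,0,0,0,0,0, 5,0,0,0,0,0,0]'
python3 - <<'E'
from rig import *
from h import *
s=observe();print(np.round(s["position"],4),s["grip_width"],np.round(s["tool_rot"],3).tolist(),np.round(s["ft_force"],2),np.round(s["wrist_torque"],2))
plan(s,[.4347,-.3785,.24],-25.2,1)
d=get_image("wrist");np.savez("w7.npz",**d);cv2.imwrite("pics/w7.png",d["frame"][:,:,::-1])
d=get_image("scene");np.savez("sc7.npz",**d);crop(d,220,400,200,335,4,"pics/sc7.png")
d=get_image("top");np.savez("top7.npz",**d)
E
```

```text
time_s: 9.3
position: [0.405, 0.0148, 0.3599]
tool_rot: [[0.905, 0.426, -0.002], [0.426, -0.905, 0.001], [-0.002, -0.001, -1.0]]
ft_force: [1.0, 0.2, -3.4]
grip_width: 0.0129
time_s: 10.5
position: [0.4327, -0.381, 0.358]
tool_rot: [[0.904, -0.428, -0.002], [-0.428, -0.904, 0.003], [-0.003, -0.002, -1.0]]
ft_force: [0.1, -0.1, -3.8]
grip_width: 0.0132
time_s: 11.1
position: [0.4329, -0.3796, 0.2799]
tool_rot: [[0.905, -0.426, -0.001], [-0.426, -0.905, 0.001], [-0.001, -0.0, -1.0]]
ft_force: [-0.2, -0.7, -3.1]
grip_width: 0.013
[ 0.4329 -0.3796  0.2799] 0.012980914913782943 [[0.905, -0.426, -0.001], [-0.426, -0.905, 0.001], [-0.001, -0.0, -1.0]] [-0.16 -0.67 -3.14] [-0.02 -0.06 -0.01]
[np.float64(0.02), np.float64(-0.04), np.float64(0.8), np.float64(-0.0), np.float64(0.01), np.float64(-0.0)] n=0.80
end [ 0.4346 -0.3782  0.2399]
```

View pics/w7.png

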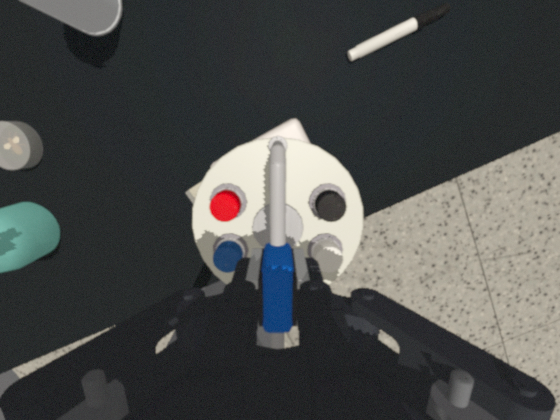

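View pics/sc7.png

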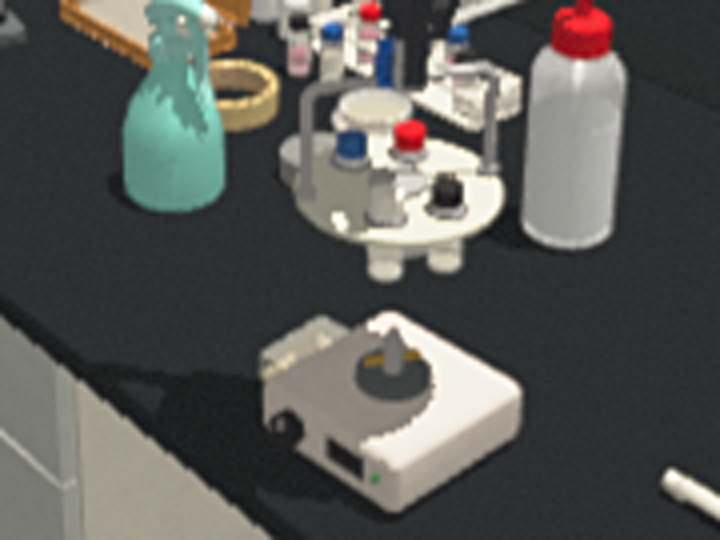

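```bash
python3 - <<'E'
from rig import observe
from h import *
s=observe();Rt=np.array(s["tool_rot"]);p=np.array(s["position"])
d=load("sc7")
f=lambda P:(((proj(d,[P])[0]-[220,200])+.5)*4-.5).round(1)
print("tip pred",f([.4333,-.3768,.094]),f([.4308,-.3766,.094]))
for a,b in [(0,0),]:
  c=p+Rt@np.array([-.002,-.0009,.075])
  th=np.linspace(0,2*np.pi,200);E=np.array([f(c+Rt@np.array([.068*np.cos(t),.068*np.sin(t),0])) for t in th])
  print("plate top ellipse pred u",E[:,0].min(),E[:,0].max(),"v",E[:,1].min(),E[:,1].max())
im=cv2.imread("pics/sc7.png")
cv2.polylines(im,[E.astype(np.int32)],True,(0,0,255),1);u=f([.4333,-.3768,.094]);cv2.circle(im,tuple(int(x) for x in u),3,(255,0,255),1)
F=np.array([f([.4333+.026*np.cos(t),-.3768+.026*np.sin(t),.06]) for t in th]);cv2.polylines(im,[F.astype(np.int32)],True,(0,255,0),1)
cv2.imwrite("pics/sc7o.png",im)
E
```

```text
tip pred [392.3 327. ] [389.4 328.2]
plate top ellipse pred u 292.7 502.4 v 135.3 240.7
```

View pics/sc7o.png

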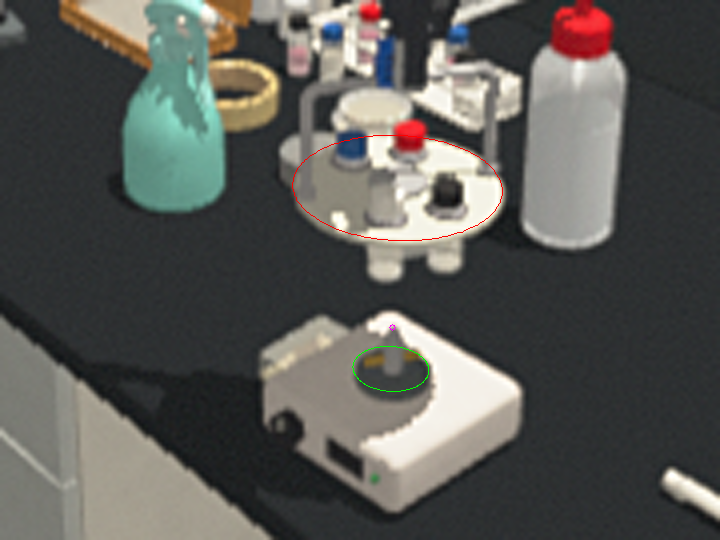

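Prediction and image agree: ellipse and flange are off by the same 2–3 crop pixels, so the relative error is below 1 mm. Correcting laterally and descending in stages.

```bash
python3 -m pendant '[5,0.02,-0.04,0.2,0,0,0, 5,0,0,0.3,0,0,0, 5,0,0,0.3,0,0,0, 5,0,0,0.2,0,0,0, 5,0,0,0.2,0,0,0, 5,0,0,0,0,0,0, 5,0,0,0,0,0,0]'
python3 - <<'E'
from rig import *
from h import *
s=observe();print(np.round(s["position"],4),s["grip_width"],np.round(s["tool_rot"],3).tolist(),np.round(s["ft_force"],2),np.round(s["wrist_torque"],2))
plan(s,[.4347,-.3785,.197],-25.2,3)
d=get_image("scene");np.savez("sc8.npz",**d);crop(d,220,400,200,335,4,"pics/sc8.png")
E
```

```text
time_s: 11.95
position: [0.4349, -0.3783, 0.2206]
tool_rot: [[0.905, -0.426, 0.0], [-0.426, -0.905, -0.0], [0.0, 0.0, -1.0]]
ft_force: [0.4, 0.5, -3.5]
grip_width: 0.0129
[ 0.4349 -0.3783  0.2206] 0.012905832702048438 [[0.905, -0.426, 0.0], [-0.426, -0.905, -0.0], [0.0, 0.0, -1.0]] [ 0.38  0.5  -3.54] [-0.01  0.01 -0.01]
[np.float64(-0.0), np.float64(0.0), np.float64(0.16), np.float64(0.0), np.float64(-0.0), np.float64(-0.0)] n=0.16
[np.float64(-0.0), np.float64(0.0), np.float64(0.16), np.float64(0.0), np.float64(-0.0), np.float64(-0.0)] n=0.16
[np.float64(-0.0), np.float64(0.0), np.float64(0.15), np.float64(0.0), np.float64(-0.0), np.float64(-0.0)] n=0.15
end [ 0.4349 -0.3783  0.1971]
```

View pics/sc8.png

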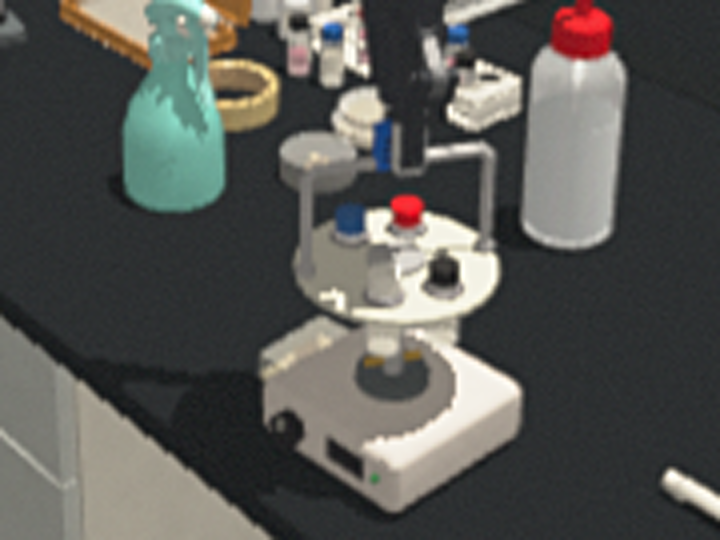

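```bash
python3 -m pendant '[5,0,0,0.12,0,0,0, 5,0,0,0.12,0,0,0, 5,0,0,0.1,0,0,0, 5,0,0,0,0,0,0, 5,0,0,0,0,0,0]'
python3 - <<'E'
from rig import *
from h import *
s=observe();print(np.round(s["position"],4),s["grip_width"],np.round(s["tool_rot"],3).tolist(),np.round(s["ft_force"],2),np.round(s["wrist_torque"],2))
E
```

```text
time_s: 12.5
position: [0.4348, -0.3782, 0.2032]
tool_rot: [[0.905, -0.426, -0.0], [-0.426, -0.905, 0.0], [-0.0, -0.0, -1.0]]
ft_force: [-0.6, -0.0, -3.6]
grip_width: 0.0127
[ 0.4348 -0.3782  0.2032] 0.012745574010741247 [[0.905, -0.426, -0.0], [-0.426, -0.905, 0.0], [-0.0, -0.0, -1.0]] [-0.6  -0.   -3.56] [-0.01 -0.01  0.06]
```

Hub underside is about 8 mm below the spindle top with no contact force. Continuing in small steps.

```bash
python3 -m pendant '[5,0,0,0.08,0,0,0, 5,0,0,0.08,0,0,0, 5,0,0,0,0,0,0, 5,0,0,0,0,0,0]' && python3 -m pendant '[5,0,0,0.08,0,0,0, 5,0,0,0.08,0,0,0, 5,0,0,0,0,0,0, 5,0,0,0,0,0,0]'
python3 - <<'E'
from rig import *
from h import *
s=observe();print(np.round(s["position"],4),s["grip_width"],np.round(s["ft_force"],2),np.round(s["wrist_torque"],2))
E
```

```text
time_s: 12.9
position: [0.4347, -0.3782, 0.1952]
tool_rot: [[0.905, -0.426, -0.0], [-0.426, -0.905, 0.0], [-0.0, -0.0, -1.0]]
ft_force: [-0.5, -0.1, -3.8]
grip_width: 0.013
time_s: 13.3
position: [0.4347, -0.3782, 0.1872]
tool_rot: [[0.905, -0.426, -0.0], [-0.426, -0.905, 0.0], [-0.0, -0.0, -1.0]]
ft_force: [1.3, -0.3, -3.0]
grip_width: 0.0127
[ 0.4347 -0.3782  0.1872] 0.012745298748316626 [ 1.3  -0.3  -3.02] [0.01 0.01 0.05]
```

```bash
python3 -m pendant '[5,0,0,0.06,0,0,0, 5,0,0,0.06,0,0,0, 5,0,0,0,0,0,0, 5,0,0,0,0,0,0]' && python3 -m pendant '[5,0,0,0.04,0,0,0, 5,0,0,0.04,0,0,0, 5,0,0,0,0,0,0, 5,0,0,0,0,0,0]'
python3 - <<'E'
from rig import *
from h import *
s=observe();print(np.round(s["position"],4),s["grip_width"],np.round(s["ft_force"],2),np.round(s["wrist_torque"],2))
d=get_image("scene");np.savez("sc9.npz",**d);crop(d,220,400,200,335,4,"pics/sc9.png")
d=get_image("wrist");np.savez("w9.npz",**d);cv2.imwrite("pics/w9.png",d["frame"][:,:,::-1])
E
```

```text
time_s: 13.7
position: [0.4347, -0.3782, 0.1812]
tool_rot: [[0.905, -0.426, -0.0], [-0.426, -0.905, 0.0], [-0.0, -0.0, -1.0]]
ft_force: [0.6, 0.4, -3.1]
grip_width: 0.013
time_s: 14.1
position: [0.4347, -0.3781, 0.1773]
tool_rot: [[0.905, -0.426, -0.0], [-0.426, -0.905, 0.0], [-0.0, -0.0, -1.0]]
ft_force: [-0.4, 0.2, -3.0]
grip_width: 0.0127
[ 0.4347 -0.3781  0.1773] 0.012663136957483632 [-0.36  0.19 -2.98] [-0.01 -0.06  0.05]
```

View pics/sc9.png

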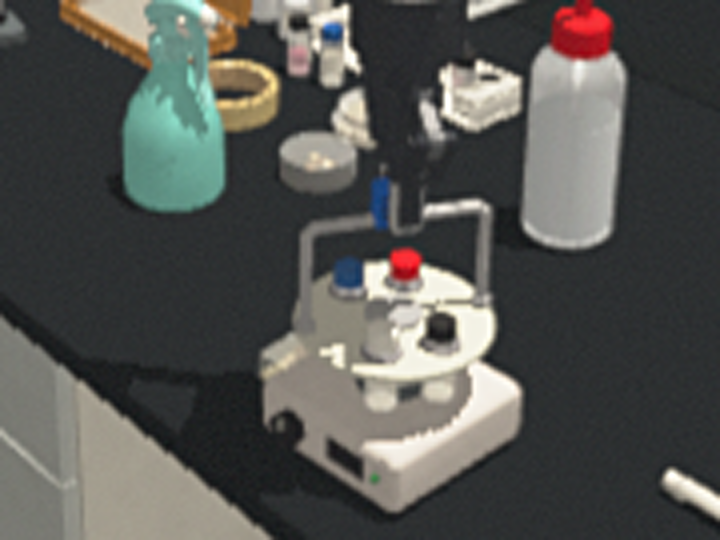

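View pics/w9.png

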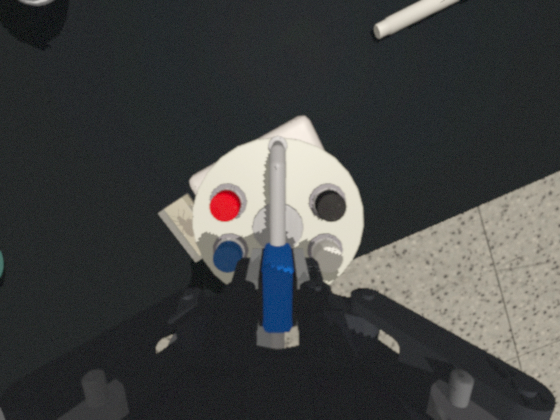

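The carousel looks almost down, still hanging in the hand at full weight (-3 N). Final small steps until contact.

```bash
python3 -m pendant '[5,0,0,0.02,0,0,0, 5,0,0,0,0,0,0, 5,0,0,0,0,0,0]' && python3 -m pendant '[5,0,0,0.02,0,0,0, 5,0,0,0,0,0,0, 5,0,0,0,0,0,0]'
```

```text
time_s: 14.5
position: [0.4347, -0.3781, 0.1763]
tool_rot: [[0.905, -0.426, -0.0], [-0.426, -0.905, 0.0], [-0.0, -0.0, -1.0]]
ft_force: [-0.4, -0.4, -4.3]
grip_width: 0.0128
time_s: 14.8
position: [0.4348, -0.3783, 0.1758]
tool_rot: [[0.905, -0.426, 0.001], [-0.426, -0.905, -0.001], [0.001, 0.001, -1.0]]
ft_force: [-2.0, 0.5, 1.6]
grip_width: 0.0124
```

Contact at TCP z 0.176. Home was predicted at 0.177, and standing on the pin would be 0.189, so the hub is home. Release.

```bash
python3 -m pendant '[5,0,0,0,0,0,0, 5,0,0,0,0,0,0, 20,0,0,0,0,0,0, 30,0,0,0,0,0,0, 45,0,0,0,0,0,0, 45,0,0,0,0,0,0]'
python3 - <<'E'
from rig import *
from h import *
s=observe();print(np.round(s["position"],4),s["grip_width"],np.round(s["ft_force"],2))
d=get_image("wrist");np.savez("w10.npz",**d);cv2.imwrite("pics/w10.png",d["frame"][:,:,::-1])
E
```

```text
time_s: 15.4
position: [0.4347, -0.3782, 0.1752]
tool_rot: [[0.905, -0.426, -0.0], [-0.426, -0.905, 0.0], [-0.0, -0.0, -1.0]]
ft_force: [-0.5, -0.4, -0.4]
grip_width: 0.0454
[ 0.4347 -0.3782  0.1752] 0.04538935570343314 [-0.5  -0.38 -0.36]
```

View pics/w10.png

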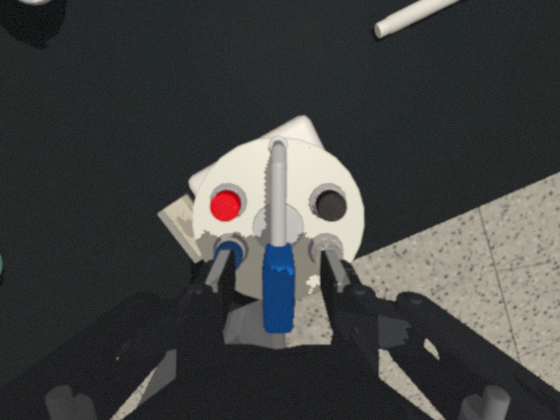

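Released: the grip at (278,288) stands free between the open fingers (gaps to about u=235 and 325). Going straight up.

```bash
python3 -m pendant '[50,0,0,-0.2,0,0,0, 50,0,0,-0.4,0,0,0, 50,0,0,-0.5,0,0,0, 50,0,0,-0.5,0,0,0, 50,0,0,-0.5,0,0,0, 50,0,0,-0.5,0,0,0, 50,0,0,-0.3,0,0,0, 50,0,0,0,0,0,0, 50,0,0,0,0,0,0, 50,0,0,0,0,0,0]'
python3 - <<'E'
from rig import *
from h import *
s=observe();Rt=np.array(s["tool_rot"])
d=get_image("wrist");np.savez("w11.npz",**d);cv2.imwrite("pics/w11.png",d["frame"][:,:,::-1])
P=cloud(d);Q=P[(np.hypot(P[...,0]-.4333,P[...,1]+.3768)<.08)]
z=Q[:,2];h,e=np.histogram(z,bins=np.arange(.04,.22,.002));print([(round(e[i],3),int(h[i])) for i in np.argsort(h)[-6:]])
pl=Q[(z>.088)&(z<.11)];A=np.c_[pl[:,:2]-pl[:,:2].mean(0),np.ones(len(pl))];print("plate plane",np.linalg.lstsq(A,pl[:,2],rcond=None)[0].round(4))
c,r=cv2.minEnclosingCircle(pl[:,:2].astype(np.float32)*1000);print("plate",c,r)
hsv=cv2.cvtColor(d["frame"],cv2.COLOR_RGB2HSV)
b=(hsv[...,0]>95)&(hsv[...,0]<125)&(hsv[...,1]>120)&(hsv[...,2]>50)&(P[...,2]>.195)&(P[...,2]<.22)
print("grip",P[b].mean(0).round(4),cv2.minAreaRect(P[b][:,:2].astype(np.float32)*1000))
d=get_image("scene");np.savez("sc11.npz",**d);crop(d,220,400,200,335,4,"pics/sc11.png")
E
```

```text
time_s: 16.45
position: [0.4346, -0.3779, 0.3193]
tool_rot: [[0.905, -0.426, -0.001], [-0.426, -0.905, 0.002], [-0.002, -0.001, -1.0]]
ft_force: [0.1, -0.8, -0.1]
grip_width: 0.0502
[(np.float64(0.206), 377), (np.float64(0.106), 382), (np.float64(0.098), 611), (np.float64(0.102), 769), (np.float64(0.12), 769), (np.float64(0.1), 4611)]
plate plane [0.0009 0.0013 0.1016]
plate (432.4978332519531, -377.49981689453125) 67.98775482177734
grip [ 0.4342 -0.3778  0.2062] ((432.7108154296875, -377.45135498046875), (12.971680641174316, 33.28550720214844), 64.7914810180664)
```

View pics/w11.png

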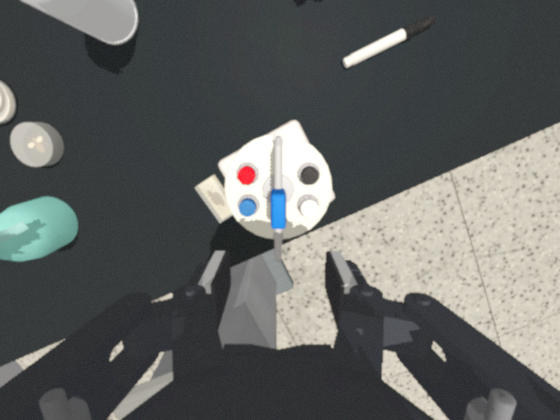

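View pics/sc11.png

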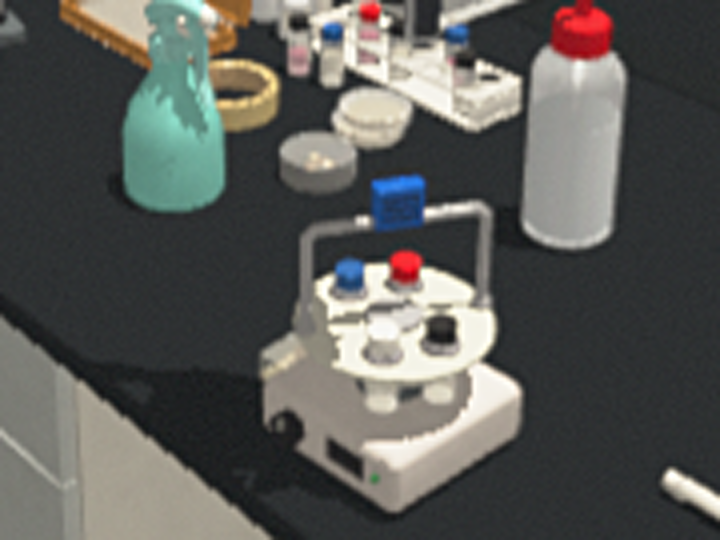

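The plate top is at z = 0.1016 (0.102 when home), level, and 1 mm from the flange axis. The crossbar is at about -25.2°, along the pin. The hand is well clear, so I'm handing in.

```bash
python3 -c "
from rig import *
print(close_job())"
```

```text
the job is handed in; nothing more can be done
None
```

The carousel is on the mixer's spindle with its hub fully home over the drive pin. It is released, and the gripper is clear above it. I handed the job in at about 16.5 s of the 50 s; no verdict is reported.

**What I did:** I gripped the blue block and lifted it about 65 mm. That brought the plate close under the hooks, so I lowered it to about 52 mm and moved it out over the red tips. I carried it above the other things on the bench, turned it to the pin angle and lowered it in small steps until it touched down at the home height. Then I opened the fingers and raised the hand straight up.

**Last checks:**

| Check | Measured | Target |
|---|---|---|
| Plate top height | 101.6 mm | 102 mm when home |
| Plate tilt | under 0.002 rad | below 0.08 rad |
| Plate centre to measured spindle axis | about 1 mm | below 5 mm |
| Crossbar angle to the pin | about 0.5° or less | 0.17 rad (about 10°) |

- **Forces:** the wrist force readings stayed at a few newtons, with 6 N as the highest I saw. Contact force on the hooks is not measured directly.
- **Bystanders:** I only judged these by eye. In the last pictures the items around the mixer stood where they had been. I took no final picture of the stand area.
- **Disagreement:** the top camera's first estimate of the spindle was about 2.5 mm off the wrist camera's. I used the wrist camera, and the hub went on with no side force.

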